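# Split an unscrewed board stack and set each layer in its own test nest

## Robot

A 6-joint arm with a two-finger parallel gripper is mounted at the origin on a cart in front of the work surface, level with it; the furniture and walls round the work are solid. World frame = base frame: x ahead of the robot, y to its left, z up, the work surface at z = 0. Lengths are in m, angles in degrees, forces in N, time in s.
With the tool pointing down it reaches from about 0.4 to 0.825 m from the base axis. Payload 7 kg.
Tool frame: the origin (TCP) lies at the very end of the fingers, on their centre line; the grasp point (between the pads) lies 19 mm behind it; z points along the fingers, y is the line along which they close (so a half turn about z gives the same grasp; the last joint's range is limited). The gripper opens to 88 mm and grips with 3 to 60 N. Pads are 19 mm wide; open, the fingers measure 130 mm over their backs; the gripper's body (78 mm by 193 mm) begins 47 mm behind the grasp point.
Start: joints at [-57.233, 20.546, 0.682, 0, -70.136, -16.507], TCP at [0.189, -0.648, 0.227] pointing down, gripper open.
Joint ranges: [-176.03, 176.03], [-82.01, 121.73], [-58.28, 71.71], [-173.87, 95.51], [-174.79, -0.11], [-173.66, 173.66]. Speed limits (degrees/s): [136.94, 136.94, 172.46, 180, 180, 180].

## Interface

Orientations are given as [roll, pitch, yaw] about the fixed x, y, z axes, in that order (R = Rz(yaw) Ry(pitch) Rx(roll)).
In Python, from plant import r gives the robot as it stands. The module is installed in compiled form; this text tells all that it offers.
- The arm moves only by the tool jog_arm, never from a script. Its arguments are lists of equal length, an entry for each row: "travel": the shift along the tool's x, y, z each as a share of 50 cm, from -1 to 1, a list of three; "dr": the turn, a rotation vector about the tool's x, y, z each as a share of 360 degrees, from -1 to 1, a list of three; "claw": the opening, from 0 (shut) to 1 (fully open). A call has exactly 10 rows; each row is the pose to reach, as a shift and turn from the pose commanded when the call began, along the tool's axes at that moment, turning the shorter way round; what a row does not reach only later rows make up. A row lasts 1/8 s, in which the tool goes at most 62.5 mm and 10.7 degrees, less where a joint would pass 70% of its speed; a pose out of reach is approached as far as the arm can. A call with a number of a shift or a turn outside -1 to 1 is refused whole. A call with a gripper value outside its range is refused whole. The fingers move at their own pace and stop on an object; "newtons" is the grip in N (left out, the last holds). Time passes only in rows, so rows that repeat a pose let the fingers close, or fill a call up. It gives the time, the measured TCP pose, the force, the opening and the grip force at its end, in the units of the state.
- r.get_state(): the state, without advancing time (a new reading comes with each control period).
- r.capture(name): name is "scene" or "top"; returns a dict with "pixels" (400x640x3 uint8, red, green, blue), "range_z" (400x640 float32, m along the optical axis (not along the pixel's ray), 0 where there is no reading), "fx", "fy", "cx", "cy" (pixels), "position" and "attitude" of the camera in the world. Camera axes: x right, y up, looking along -z (the intrinsics and any distortion apply to the point x, -y, -z); pixel columns grow to the right and rows downward; lengths in m; the calibration is good to about 2 mm. A picture is of the moment at which its call begins.
- r.close_job(): hands the job in; it is judged then, once.
Trained networks look in the newest picture that a camera, given by its name, has taken for a name from the list of things; names that differ only in an ending like _2 or _b are one class to them, and where a whole thing is asked for, a point or a joint stands for the part that bears it (a point fixed in the world has none). Each returns a list of dicts, best first, with "conf" (0 to 1); they miss things now and then, are a little off and sometimes report something else, mostly with a low value. They report only what shows in the picture. A call takes as long as a camera call.
- r.boxes_of(name, camera): "extent" ([left, top, right, bottom] in pixels, round what is visible of it).
- r.regions_of(name, camera): "pixels" (400x640 bool, what is visible of it) and "extent" ([left, top, right, bottom] in pixels, round what is visible of it).
- r.tip_of(name, camera): "at" ([column, row] in pixels: a listed point, or the origin of a listed thing).
The state is a dict: "time_s": time; "joints": joint angles; "qd": joint speeds; "joint_torque": joint torques, N m; "tcp_pos": TCP position; "eef_rot": TCP orientation; "contact_force": force on the tool from outside, world axes, zero at the start; "moment": the same for the moment, N m; "gripper_width": finger opening in m; "gripper_force": force on a finger pad.
Only numpy, scipy, OpenCV 4.12 (cv2) and the standard library are available. Lean on these libraries where they do the work, as an engineer would, in place of code of your own. Each camera call takes 0.05 s, during which the arm holds its last target. There are 200 camera calls.

## Task

The controller's board stack is unscrewed and has to be split for testing. Take it apart one layer at a time from the top, without dragging along what is still stacked below, and set each part right side up, lengthwise and flat on the floor of the nest made to its size, between the four corner locators: the heat sink in the smallest nest, the black processor board in the narrow one, the blue power board in the wide one and the green main board in the longest one. Leave the loupe and the amber tape roll that lie among the nests where they are.

Things in the scene. Friction and masses are not known exactly. Their poses are not given: they have to be found in the camera images.
- heat_sink_mid (a point): Finned aluminium heat sink, 28 x 34 x 14 mm (x, y, z), top of the stack, lying loose on the black board. Grip it across x (28 mm). This point: its centre, 7 mm above its underside; y along its fins, z up. The four layers are not fastened, each rests on the one below; all have about the same direction.
- cpu_board_mid (a point): Black processor board, 30 x 62 mm (x by y), 18 high, second from top. Stands on 4 standoffs 14 mm long (at x +-10.5, y +-23.5). Grip across x at mid length: black headers (38 mm long) flush under the long edges make side faces 30 mm apart, from 5 to 16 mm above the feet. This point: on the centre line, 10 mm above the feet; y along its length, z up.
- power_board_mid (a point): Blue power board, 40 x 56 mm (x by y), 18 high, third from top. Stands on 4 standoffs 14 mm long (at x +-10.5, y +-23.5). Grip across x at mid length: black headers (38 mm long) flush under the long edges make side faces 40 mm apart, from 5 to 16 mm above the feet. This point: on the centre line, 10 mm above the feet; y along its length, z up.
- main_board_mid (a point): Long green main board, 28 x 102 mm (x by y), 18 high, lowest, on a fixed grey block 44 x 70 x 24 mm. Stands on 4 standoffs 14 mm long (at x +-10.5, y +-23.5). Grip across x at mid length: black headers (38 mm long) flush under the long edges make side faces 28 mm apart, from 5 to 16 mm above the feet. This point: on the centre line, 10 mm above the feet; y along its length, z up.
- nest_small_floor (a point): Smallest nest, for the heat sink. Fixed brown jig block 24 mm thick with black corner locators (9 mm tall above it, 3 mm thick, reaching 7 mm along each side, open between). Pocket 44 x 50 mm (x by y), 8 mm larger all round than the part. This point: centre of its top, where the part stands, 24 mm above the desk; y along the longer side, z up.
- nest_narrow_floor (a point): Narrow nest, for the black board (black dot on its floor). Fixed brown jig block 24 mm thick with black corner locators (18 mm tall above it, 3 mm thick, reaching 12 mm along each side, open between). Pocket 46 x 78 mm (x by y), 8 mm larger all round than the part. This point: centre of its top, where the part stands, 24 mm above the desk; y along the longer side, z up.
- nest_wide_floor (a point): Wide, squarish nest, for the blue board (blue dot on its floor). Fixed brown jig block 24 mm thick with black corner locators (18 mm tall above it, 3 mm thick, reaching 12 mm along each side, open between). Pocket 56 x 72 mm (x by y), 8 mm larger all round than the part. This point: centre of its top, where the part stands, 24 mm above the desk; y along the longer side, z up.
- nest_long_floor (a point): Longest nest, for the green board (green dot on its floor). Fixed brown jig block 24 mm thick with black corner locators (18 mm tall above it, 3 mm thick, reaching 12 mm along each side, open between). Pocket 44 x 118 mm (x by y), 8 mm larger all round than the part. This point: centre of its top, where the part stands, 24 mm above the desk; y along the longer side, z up.
- loupe_mid (a point): Black eye loupe, 38 mm across and 32 mm high, standing loose among the nests; to be left alone. This point: its centre, 16 mm above the desk.
- tape_roll_mid (a point): Amber tape roll, 50 mm across and 12 mm high, lying loose at the front of the nests; to be left alone. This point: its centre, 6 mm above the desk.

How it is judged:
By the outcome, as a careful person would: the job done as asked, in the order asked, and still so for the second after the job is handed in, with the robot touching nothing.
It also fails if it takes over 96 s, if anything falls off the work surface, if the arm or the gripper's body presses on something with over 40 N, if the wrist force passes 120 N, or if a joint passes its speed limit or range.

## Working session

There is one attempt and no reset: what is moved stays moved. The work goes in short steps, Python scripts to look and compute and a tool call to move; the robot and the scene stay as the last step left them, time stands still between calls to the robot, and variables do not carry over. Pictures are saved under pics/ and viewed, at most 14 in all, crops included, and the job is handed in when it is done.

Besides the shell and the picture viewer there is one more tool, called after "Call:" as name(argument=value, ...) on one line, values as JSON. jog_arm: Moves the arm, as the interface text tells. Its arguments: {"type":"object","properties":{"travel":{"type":"array"},"dr":{"type":"array"},"claw":{"type":"array"},"newtons":{"type":"number"}},"required":["travel","dr","claw"]}

```bash
mkdir -p pics; cat > h.py <<'E'
import numpy as np, cv2
from scipy.spatial.transform import Rotation as R
from plant import r
def rot(a):
    a=np.array(a,float)
    if a.shape==(3,3): return a
    if a.size==4: return R.from_quat(a).as_matrix()
    return R.from_euler('xyz',a,degrees=True).as_matrix()
def cloud(c):
    v,u=np.mgrid[:400,:640]; z=c['range_z']
    P=np.stack([(u-c['cx'])/c['fx']*z,-(v-c['cy'])/c['fy']*z,-z],-1)
    return P@rot(c['attitude']).T+np.array(c['position'])
def save(c,n): cv2.imwrite('pics/'+n,c['pixels'][:,:,::-1])
E
python3 - <<'E'
from h import *
names="heat_sink_mid cpu_board_mid power_board_mid main_board_mid nest_small_floor nest_narrow_floor nest_wide_floor nest_long_floor loupe_mid tape_roll_mid".split()
print(r.get_state())
for cam in("top","scene"):
    c=r.capture(cam); save(c,cam+'0.png'); print(cam,{k:c[k] for k in c if k not in('pixels','range_z')})
    P=cloud(c)
    for n in names:
        for d in r.tip_of(n,cam)[:2]:
            u,v=d['at']; i,j=int(round(v)),int(round(u)); print(n,round(d['conf'],2),np.round(d['at'],1),np.round(P[min(i,399),min(j,639)],4))
E
```

```text
{'time_s': 0.0, 'joints': array([-5.72341826e+01,  2.05911182e+01,  6.35011225e-01, -1.90561063e-02,
       -7.01334059e+01, -1.65082373e+01]), 'qd': array([-0.01215351, -0.005716  ,  0.05769412, -0.05290327, -0.00862934,
       -0.02462599]), 'joint_torque': array([-1.33384838e-04, -5.82720816e+01,  2.93060714e+01,  6.99717432e+00,
        6.96364456e-03, -1.15057460e-04]), 'tcp_pos': array([ 0.18883197, -0.64756891,  0.22563898]), 'eef_rot': array([ 1.79909086e+02, -8.26212464e-03, -1.63748903e+02]), 'contact_force': array([-0.30612189,  0.13668291, -0.64370618]), 'moment': array([-0.00481269, -0.01521397, -0.0327347 ]), 'gripper_force': 0.0, 'gripper_width': 0.08744299998744265}
top {'fx': 473.8212567946146, 'fy': 473.8212567946146, 'cx': 324.2711476166671, 'cy': 197.64247945841558, 'position': array([ 0.29997532, -0.27375936,  0.92378427]), 'attitude': array([ 13.77322383,  -0.15691305, -84.10276197])}
heat_sink_mid 0.88 [341.8 127.6] [ 0.6433 -0.2743  0.0845]
cpu_board_mid 0.5 [340.5 130.5] [ 0.6394 -0.2709  0.0831]
power_board_mid 0.67 [340.5 139.3] [ 0.6269 -0.2726  0.0689]
ne
[... 788 characters left out ...]
8.7 236. ] [ 0.4408 -0.3709  0.0233]
cpu_board_mid 0.55 [347.4 159.8] [ 0.6306 -0.2755  0.0798]
power_board_mid 0.66 [347.3 170.1] [ 0.6238 -0.2796  0.0564]
main_board_mid 0.69 [348.3 174.7] [ 0.6312 -0.2796  0.0379]
main_board_mid 0.54 [348.5 154.6] [ 0.641  -0.273   0.0877]
nest_small_floor 0.67 [299.3 195.2] [ 0.518  -0.2056  0.0234]
nest_narrow_floor 0.89 [350.8 238.3] [ 0.4352 -0.3779  0.0252]
nest_narrow_floor 0.21 [298.7 196.1] [ 0.513  -0.2086  0.0247]
nest_wide_floor 0.57 [284.9 215.5] [ 0.4345 -0.2198  0.024 ]
nest_long_floor 0.75 [370.  212.2] [ 0.5352 -0.3785  0.0238]
loupe_mid 0.65 [306.5 171.6] [ 0.6112 -0.171   0.0261]
tape_roll_mid 0.73 [300.1 259.7] [ 0.35   -0.3074  0.0049]
```

```bash
python3 - <<'E'
from h import *
im=cv2.imread('pics/top0.png')[70:320,220:460]
cv2.imwrite('pics/top0c.png',cv2.resize(im,None,fx=2.4,fy=2.4,interpolation=cv2.INTER_CUBIC))
E
```

```text
(no output)
```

View pics/top0c.png

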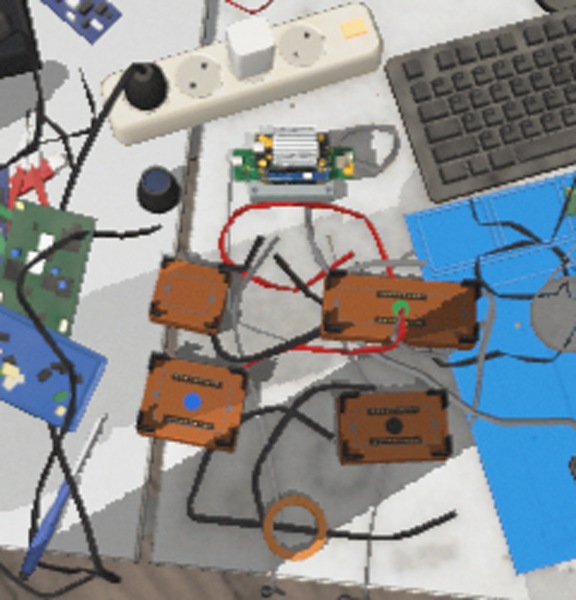

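View pics/scene0.png

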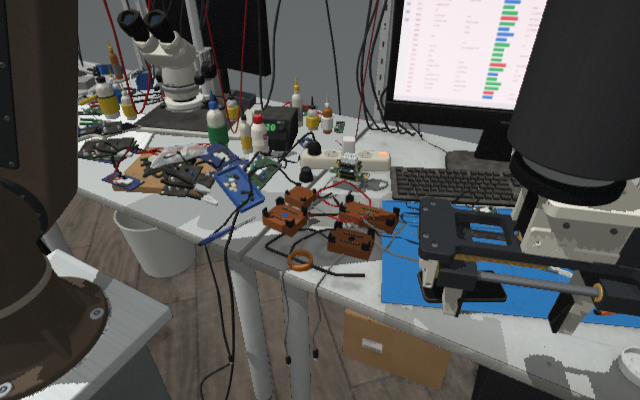

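```bash
cat >> h.py <<'E'
def rect(P,c0,rad,z0,z1,name=''):
    Q=P.reshape(-1,3); m=(np.hypot(Q[:,0]-c0[0],Q[:,1]-c0[1])<rad)&(Q[:,2]>z0)&(Q[:,2]<z1)
    Q=Q[m]
    if len(Q)<8: print(name,'few',len(Q)); return
    (cx,cy),(w,h),a=cv2.minAreaRect((Q[:,:2]*1000).astype(np.float32))
    if w>h: a+=90; w,h=h,w   # a: dir of short side
    a=(a+90)%180-90
    print(name,'c',round(cx,1),round(cy,1),'short',round(w,1),'long',round(h,1),'shortdir',round(a,1),'z',np.round(np.percentile(Q[:,2],[5,50,95])*1000,1),'n',len(Q))
E
python3 - <<'E'
from h import *
c=r.capture('top');P=cloud(c)
for n,c0,rad in [('small',(.53,-.205),.05),('wide',(.437,-.214),.055),('long',(.532,-.372),.075),('narrow',(.43,-.378),.06)]:
    rect(P,c0,rad,.012,.05,n)
s=(.64,-.275)
rect(P,s,.06,.086,.1,'sink'); rect(P,s,.06,.0745,.082,'cpu'); rect(P,s,.07,.058,.066,'pow');rect(P,s,.07,.037,.046,'main');rect(P,s,.07,.015,.03,'block')
rect(P,(.61,-.165),.03,.02,.05,'loupe');rect(P,(.352,-.305),.04,.006,.05,'tape')
# max height over neighbourhood grid
Q=P.reshape(-1,3)
for x in np.arange(.56,.84,.02):
    print(round(x,2),[int(1000*max(Q[(abs(Q[:,0]-x)<.01)&(abs(Q[:,1]-y)<.01)][:,2],default=0)) for y in np.arange(-.4,-.09,.02)])
E
```

```text
small c 521.6 -208.3 short 61.1 long 72.7 shortdir -12.8 z [14.5 23.5 30. ] n 843
wide c 448.0 -216.0 short 80.1 long 84.3 shortdir 85.3 z [19.6 23.7 39.5] n 1471
long c 507.8 -368.3 short 101.2 long 139.3 shortdir 0.3 z [16.9 23.5 36.2] n 1978
narrow c 435.0 -374.3 short 54.9 long 112.3 shortdir 8.3 z [20.1 23.7 39.4] n 1359
sink c 640.0 -275.5 short 29.0 long 32.2 shortdir 5.6 z [86.1 87.4 89.8] n 90
cpu c 639.7 -269.3 short 29.1 long 49.7 shortdir 5.3 z [74.8 79.9 81.7] n 108
pow c 624.9 -276.3 short 5.6 long 48.5 shortdir 9.5 z [59.  62.2 65.1] n 26
main c 638.2 -276.8 short 33.9 long 100.1 shortdir 7.7 z [37.2 39.4 43.2] n 262
block c 624.1 -273.9 short 43.1 long 87.7 shortdir -17.9 z [16.5 22.8 26.2] n 284
loupe c 616.3 -165.4 short 26.1 long 28.1 shortdir -87.9 z [22.  29.2 32.7] n 161
tape c 352.5 -299.7 short 58.7 long 65.1 shortdir -46.5 z [ 6.5 11.6 14.2] n 323
0.56 [26, 27, 26, 26, 42, 9, 13, 9, 10, 24, 26, 33, 3, 41, 62, 64]
0.58 [11, 11, 9, 8, 9, 9, 5, 8, 6, 6, 3, 8, 10, 26, 60, 61]
0.6 [9, 7, 6, 6, 3, 34, 34, 30, 12, 8, 2, 35, 33, 9, 3, 55]
0.62 [9, 7, 3, 9, 23, 86, 89, 87, 72, 40, 4, 35, 34, 17, 68, 64]
0.64 [19, 14, 3, 4, 45, 87, 89, 90, 74, 44, 2, 15, 31, 3, 85, 70]
0.66 [21, 15, 9, 8, 42, 85, 89, 89, 69, 3, 2, 2, 33, 99, 96, 11]
0.68 [21, 19, 8, 3, 6, 6, 0, 3, 5, 2, 36, 39, 73, 103, 38, 30]
0.7 [24, 23, 16, 10, 6, 389, 375, 24, 39, 39, 38, 38, 74, 94, 38, 34]
0.72 [24, 24, 19, 2, 3, 31, 305, 249, 84, 84, 38, 38, 55, 31, 33, 3]
0.74 [26, 25, 25, 37, 38, 39, 38, 187, 127, 85, 38, 38, 30, 2, 2, 3]
0.76 [26, 25, 25, 186, 274, 265, 40, 40, 105, 0, 2, 3, 3, 2, 2, 6]
0.78 [208, 273, 280, 285, 292, 293, 38, 36, 50, 40, 2, 4, 5, 2, 3, 9]
0.8 [272, 276, 276, 2, 36, 264, 2, 3, 3, 14, 8, 3, 3, 3, 1, 4]
0.82 [2, 3, 2, 4, 3, 3, 3, 4, 1, 4, 4, 5, 7, 2, 2, 2]
```

```bash
cat >> h.py <<'E'
def nests(c):
    P=cloud(c); hsv=cv2.cvtColor(c['pixels'],cv2.COLOR_RGB2HSV)
    m=((hsv[...,0]<16)&(hsv[...,1]>120)&(hsv[...,2]>40)&(P[...,2]>.0205)&(P[...,2]<.0275)).astype(np.uint8)
    for n,c0,rad in [('small',(.525,-.207),.055),('wide',(.440,-.214),.06),('long',(.53,-.372),.085),('narrow',(.432,-.378),.065)]:
        k=m*(np.hypot(P[...,0]-c0[0],P[...,1]-c0[1])<rad).astype(np.uint8)
        N,L,S,_=cv2.connectedComponentsWithStats(k); i=1+np.argmax(S[1:,4]); Q=P[L==i]
        (cx,cy),(w,h),a=cv2.minAreaRect((Q[:,:2]*1000).astype(np.float32))
        if w>h: a+=90; w,h=h,w
        print(n,np.round([cx,cy,w,h,(a+90)%180-90],1),'z',round(np.median(Q[:,2])*1000,1),len(Q))
E
python3 - <<'E'
from h import *
c=r.capture('top');P=cloud(c); nests(c)
nests(r.capture('scene'))
hi=(P[...,2]>.12)&(P[...,0]<.85)&(P[...,0]>.3)&(P[...,1]>-.45)
v,u=np.where(hi);print(len(v))
for i in range(0,len(v),max(1,len(v)//25)): print((u[i],v[i]),np.round(P[v[i],u[i]],3),c['pixels'][v[i],u[i]])
h=P[...,2]; m=(h>.045)&(h<.12)&(P[...,0]>.68)&(P[...,0]<.8)&(P[...,1]>-.32)&(P[...,1]<-.19)
Q=P[m];print('plug',np.percentile(Q,[2,50,98],axis=0).round(3))
E
```

```text
small [ 525.6 -202.8   51.6   57.3   -7.4] z 23.4 628
wide [ 437.7 -215.2   63.5   79.6   -5.3] z 23.7 984
long [ 531.2 -373.9   52.7  123.5    1.2] z 23.4 1201
narrow [ 434.6 -375.9   53.1   84.3    8.2] z 23.5 878
small [ 526.  -205.    50.8   56.3   -6.9] z 23.8 265
wide [ 437.9 -217.7   62.8   78.8   -5.8] z 23.7 473
long [ 526.2 -376.8   62.5  124.8    2.1] z 23.7 613
narrow [ 435.  -378.    54.6   85.1    8.2] z 23.6 531
18231
(np.int64(0), np.int64(0)) [0.727 0.284 0.269] [176 170 155]
(np.int64(375), np.int64(4)) [ 0.78  -0.306  0.272] [30 30 30]
(np.int64(455), np.int64(8)) [ 0.805 -0.438  0.246] [247 246 247]
(np.int64(376), np.int64(13)) [ 0.77  -0.31   0.264] [30 32 30]
(np.int64(27), np.int64(18)) [0.759 0.309 0.172] [145 142 139]
(np.int64(12), np.int64(23)) [0.678 0.24  0.287] [129 128 122]
(np.int64(19), np.int64(28)) [0.677 0.235 0.277] [116 113 107]
(np.int64(39), np.int64(33)) [0.723 0.269 0.187] [113 110 101]
(np.int64(9), np.int64(38)) [0.647 0.229 0.298] [126 122 113]
(np.int64(398), np.int64(42)) [ 0.777 -0.357  0.177] [38 37 37]
(np.int64(49), np.int64(47)) [0
[... 375 characters left out ...]
 [ 0.333 -0.436  0.645] [54 48 42]
(np.int64(607), np.int64(294)) [ 0.327 -0.429  0.657] [57 50 45]
(np.int64(623), np.int64(301)) [ 0.322 -0.427  0.675] [62 54 50]
(np.int64(563), np.int64(308)) [ 0.315 -0.393  0.681] [58 61 63]
(np.int64(558), np.int64(314)) [ 0.312 -0.389  0.684] [45 44 47]
(np.int64(630), np.int64(319)) [ 0.313 -0.421  0.689] [80 70 61]
(np.int64(523), np.int64(325)) [ 0.305 -0.375  0.676] [37 39 39]
(np.int64(513), np.int64(330)) [ 0.302 -0.371  0.675] [33 32 33]
(np.int64(568), np.int64(335)) [ 0.302 -0.391  0.689] [60 52 45]
(np.int64(638), np.int64(346)) [ 0.301 -0.418  0.699] [100  86  74]
plug [[ 0.712 -0.25   0.048]
 [ 0.725 -0.232  0.08 ]
 [ 0.755 -0.213  0.087]]
```

```bash
cat >> h.py <<'E'
def Rt(yaw): return R.from_euler('xyz',[180,0,yaw],degrees=True)
def plan(cmd,*wps):
    """cmd, wps: (x,y,z mm, part angle deg); prints travel,dr for each waypoint relative to cmd"""
    b=Rt(cmd[3]-90)
    for w in wps:
        t=b.inv().apply(np.subtract(w[:3],cmd[:3]))/500
        d=(b.inv()*Rt(w[3]-90)).as_rotvec()/(2*np.pi)
        print(np.round(t,4).tolist(),np.round(d,4).tolist(),'mm',round(np.linalg.norm(t)*500),'deg',round(np.linalg.norm(d)*360,1))
E
python3 -c "
from h import *
plan((189,-648,227,-73.74),(420,-460,190,-33),(640,-275.5,170,6.5))
plan((640,-275.5,170,6.5),(640,-275.5,81.5,6.5))"
```

```text
[-0.5488, 0.2316, 0.074] [-0.0, 0.0, -0.1132] mm 300 deg 40.7
[-1.0745, 0.4626, 0.114] [-0.0, 0.0, -0.2229] mm 588 deg 80.2
[0.0, -0.0, 0.177] [0.0, 0.0, 0.0] mm 88 deg 0.0
```

Call:
jog_arm(travel=[[-0.5,0.21,0.07],[-0.5,0.21,0.07],[-0.5,0.21,0.07],[-0.5,0.21,0.07],[-1,0.43,0.1],[-1,0.43,0.1],[-1,0.43,0.1],[-1,0.43,0.1],[-1,0.43,0.1],[-1,0.43,0.1]], dr=[[0,0,-0.12],[0,0,-0.12],[0,0,-0.12],[0,0,-0.12],[0,0,-0.2229],[0,0,-0.2229],[0,0,-0.2229],[0,0,-0.2229],[0,0,-0.2229],[0,0,-0.2229]], claw=[0.75,0.75,0.75,0.75,0.75,0.75,0.75,0.75,0.75,0.75], newtons=20)

```text
time_s: 2.5
tcp_pos: [0.611, -0.299, 0.1756]
eef_rot: [180.0, 0.0, -83.3]
contact_force: [-1.5, 0.2, -0.4]
gripper_width: 0.0657
gripper_force: 0.0
```

```bash
python3 -c "
from h import *
b=Rt(-73.74-90); p=np.array([189,-648,227])+b.apply([-500,215,50]); print(p)
plan((*p,6.5),(640,-275.5,115,6.5))
c=r.capture('top'); P=cloud(c); s=(.64,-.275)
rect(P,s,.05,.084,.1,'sink'); rect(P,s,.06,.0745,.1,'cpu')
s=r.capture('scene'); P=cloud(s)
rect(P,(.64,-.275),.04,.084,.1,'sink');rect(P,(.64,-.275),.055,.072,.1,'cpu')
cv2.imwrite('pics/s1.png',cv2.resize(s['pixels'][80:280,240:460,::-1],None,fx=3,fy=3))
"
```

```text
[ 608.80123763 -301.60149988  177.        ]
[-0.0448, -0.0679, 0.124] [0.0, 0.0, 0.0] mm 74 deg 0.0
sink c 641.1 -275.4 short 27.8 long 33.0 shortdir 7.7 z [84.6 86.8 89.5] n 38
cpu c 644.2 -268.3 short 24.3 long 48.6 shortdir 36.6 z [74.9 83.8 89.2] n 79
sink c 641.7 -276.4 short 30.0 long 34.5 shortdir 6.4 z [84.9 87.1 88.6] n 100
cpu c 641.3 -274.3 short 31.3 long 61.0 shortdir 3.1 z [72.6 84.7 88.3] n 192
```

View pics/s1.png

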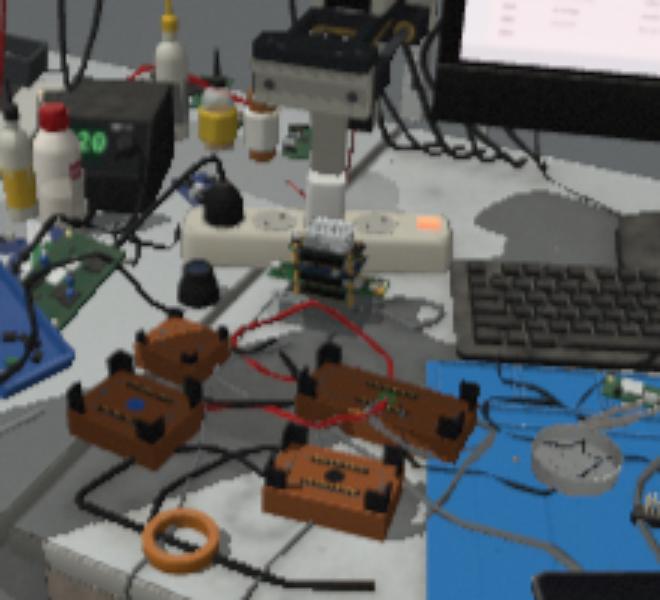

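Call:
jog_arm(travel=[[-0.0448,-0.0679,0.124],[-0.0448,-0.0679,0.124],[-0.0448,-0.0679,0.124],[-0.0448,-0.0679,0.124],[-0.0448,-0.0679,0.124],[-0.0448,-0.0679,0.124],[-0.0448,-0.0679,0.124],[-0.0448,-0.0679,0.124],[-0.0448,-0.0679,0.124],[-0.0448,-0.0679,0.124]], dr=[[0,0,0],[0,0,0],[0,0,0],[0,0,0],[0,0,0],[0,0,0],[0,0,0],[0,0,0],[0,0,0],[0,0,0]], claw=[0.6,0.6,0.6,0.6,0.6,0.6,0.6,0.6,0.6,0.6])

```text
time_s: 3.85
tcp_pos: [0.64, -0.2754, 0.1145]
eef_rot: [180.0, 0.0, -83.5]
contact_force: [0.7, -0.2, 0.4]
gripper_width: 0.0527
gripper_force: 0.0
```

Call:
jog_arm(travel=[[0,-0.002,0.05],[0,-0.002,0.069],[0,-0.002,0.069],[0,-0.002,0.069],[0,-0.002,0.069],[0,-0.002,0.069],[0,-0.002,0.069],[0,-0.002,0.069],[0,-0.002,0.069],[0,-0.002,0.069]], dr=[[0,0,0],[0,0,0],[0,0,0],[0,0,0],[0,0,0],[0,0,0],[0,0,0],[0,0,0],[0,0,0],[0,0,0]], claw=[0.6,0.6,0.6,0.6,0.25,0.25,0.25,0.25,0.25,0.25], newtons=20)

```text
time_s: 5.1
tcp_pos: [0.6411, -0.2754, 0.0803]
eef_rot: [-180.0, -0.0, -83.5]
contact_force: [0.1, -0.0, 2.1]
gripper_width: 0.0278
gripper_force: 20.0
```

```bash
python3 -c "
from h import *
plan((641,-275.5,80.5,6.5),(641,-275.5,165,6.5),(525.8,-204,150,-7),(525.8,-204,27.5,-7))"
```

```text
[0.0, 0.0, -0.169] [0.0, 0.0, 0.0] mm 84 deg 0.0
[-0.1682, 0.2127, -0.139] [0.0, -0.0, 0.0375] mm 152 deg 13.5
[-0.1682, 0.2127, 0.106] [0.0, -0.0, 0.0375] mm 146 deg 13.5
```

Gripped at 27.8 mm. Lift slowly, then travel over the small nest.

Call:
jog_arm(travel=[[0,0,-0.02],[0,0,-0.04],[0,0,-0.1],[0,0,-0.169],[-0.06,0.07,-0.155],[-0.12,0.15,-0.14],[-0.168,0.2127,-0.139],[-0.168,0.2127,-0.139],[-0.168,0.2127,-0.139],[-0.168,0.2127,-0.139]], dr=[[0,0,0],[0,0,0],[0,0,0],[0,0,0],[0,0,0.0125],[0,0,0.025],[0,0,0.0375],[0,0,0.0375],[0,0,0.0375],[0,0,0.0375]], claw=[0.25,0.25,0.25,0.25,0.25,0.25,0.25,0.25,0.25,0.25])

```text
time_s: 6.35
tcp_pos: [0.5266, -0.2043, 0.1498]
eef_rot: [-180.0, -0.0, -97.0]
contact_force: [0.3, -0.1, -0.3]
gripper_width: 0.028
gripper_force: 20.0
```

```bash
python3 -c "
from h import *
c=r.capture('scene'); P=cloud(c); s=(.641,-.276)
rect(P,s,.055,.068,.1,'cpu'); 
c=r.capture('top'); P=cloud(c);rect(P,s,.055,.068,.1,'cpu');rect(P,s,.07,.037,.046,'main')
cv2.imwrite('pics/t2.png',cv2.resize(c['pixels'][70:320,220:460,::-1],None,fx=2.4,fy=2.4))
"
```

```text
cpu c 641.2 -274.3 short 33.8 long 60.7 shortdir 6.9 z [69.1 72.4 75.1] n 182
cpu c 640.4 -274.5 short 31.2 long 60.1 shortdir 8.0 z [69.1 71.9 75.1] n 460
main c 639.0 -282.6 short 33.9 long 88.0 shortdir 7.8 z [37.2 39.  43.4] n 168
```

View pics/t2.png

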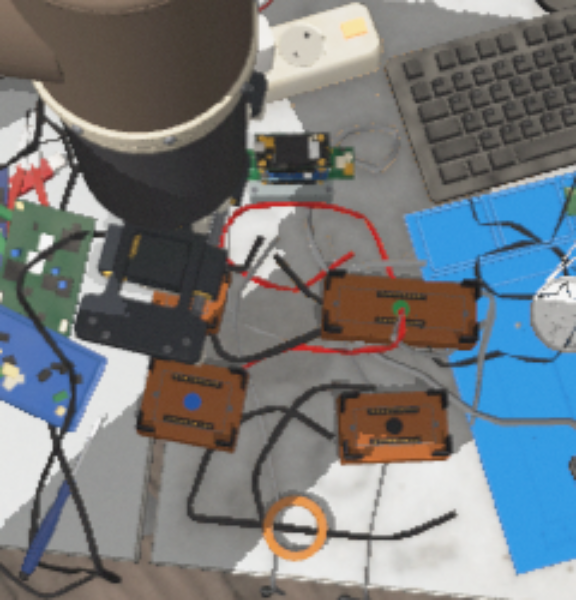

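Call:
jog_arm(travel=[[0,0,0.1],[0,0,0.18],[0,0,0.22],[0,0,0.228],[0,0,0.234],[0,0,0.234],[0,0,0.234],[0,0,0.234],[0,0,0.234],[0,0,0.234]], dr=[[0,0,0],[0,0,0],[0,0,0],[0,0,0],[0,0,0],[0,0,0],[0,0,0],[0,0,0],[0,0,0],[0,0,0]], claw=[0.25,0.25,0.25,0.25,0.25,0.25,0.25,0.25,0.25,0.25])

```text
time_s: 7.7
tcp_pos: [0.5258, -0.204, 0.0327]
eef_rot: [-180.0, 0.0, -97.0]
contact_force: [-0.6, 0.2, -1.1]
gripper_width: 0.0277
gripper_force: 20.0
```

Call:
jog_arm(travel=[[0,0,0.001],[0,0,0.002],[0,0,0.002],[0,0,0.002],[0,0,0.002],[0,0,0.002],[0,0,0.002],[0,0,-0.05],[0,0,-0.13],[0,0,-0.22]], dr=[[0,0,0],[0,0,0],[0,0,0],[0,0,0],[0,0,0],[0,0,0],[0,0,0],[0,0,0],[0,0,0],[0,0,0]], claw=[0.25,0.25,0.25,0.5,0.6,0.6,0.6,0.6,0.6,0.6])

```text
time_s: 8.95
tcp_pos: [0.5253, -0.2039, 0.1433]
eef_rot: [179.9, -0.0, -97.0]
contact_force: [1.2, -0.4, 1.2]
gripper_width: 0.0523
gripper_force: 0.0
```

```bash
python3 -c "
from h import *
print(r.get_state()['tcp_pos'])
c=r.capture('scene'); P=cloud(c)
rect(P,(.526,-.204),.027,.029,.05,'sink')
m=np.hypot(P[...,0]-.641,P[...,1]+.275)<.012; print('cputop',np.percentile(P[m][:,2],[10,50,90]))
plan((525.8,-204,142,-7),(641,-275,130,7),(641,-275,59,7))
plan((641,-275,59,7),(641,-275,145,7),(434.8,-377,120,8.2),(434.8,-377,29,8.2))
cv2.imwrite('pics/s3.png',cv2.resize(c['pixels'][130:260,240:430,::-1],None,fx=4,fy=4))
"
```

```text
[ 0.52526643 -0.20390601  0.14328211]
sink c 525.6 -204.6 short 30.6 long 35.9 shortdir -5.3 z [30.1 36.  38.8] n 152
cputop [-0.74966262 -0.52928392  0.07426068]
[0.1129, -0.246, 0.024] [0.0, 0.0, -0.0389] mm 136 deg 14.0
[0.1129, -0.246, 0.166] [0.0, 0.0, -0.0389] mm 159 deg 14.0
[0.0, 0.0, -0.172] [0.0, 0.0, 0.0] mm 86 deg 0.0
[0.1522, 0.4342, -0.122] [-0.0, 0.0, -0.0033] mm 238 deg 1.2
[0.1522, 0.4342, 0.06] [-0.0, 0.0, -0.0033] mm 232 deg 1.2
```

View pics/s3.png

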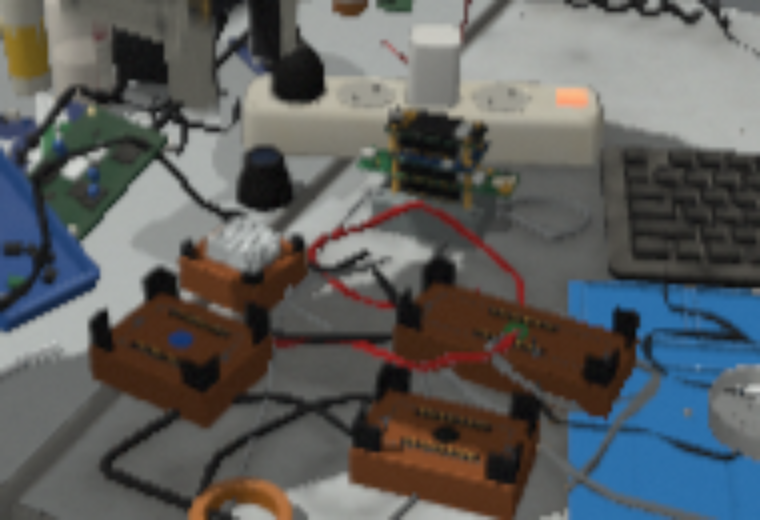

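Call:
jog_arm(travel=[[0.04,-0.09,0.01],[0.08,-0.17,0.02],[0.1129,-0.246,0.024],[0.1129,-0.246,0.024],[0.1129,-0.246,0.024],[0.1129,-0.246,0.1],[0.1129,-0.246,0.14],[0.1129,-0.246,0.155],[0.1129,-0.246,0.162],[0.1129,-0.246,0.162]], dr=[[0,0,-0.013],[0,0,-0.026],[0,0,-0.0389],[0,0,-0.0389],[0,0,-0.0389],[0,0,-0.0389],[0,0,-0.0389],[0,0,-0.0389],[0,0,-0.0389],[0,0,-0.0389]], claw=[0.6,0.6,0.6,0.6,0.6,0.6,0.6,0.6,0.6,0.6])

```text
time_s: 10.25
tcp_pos: [0.6413, -0.2749, 0.0625]
eef_rot: [-179.9, -0.0, -83.0]
contact_force: [0.2, -0.7, 0.3]
gripper_width: 0.0528
gripper_force: 0.0
```

Call:
jog_arm(travel=[[0,0,0],[0,0,0],[0,0,0],[0,0,0],[0,0,0],[0,0,0],[0,0,0],[0,0,-0.002],[0,0,-0.005],[0,0,-0.01]], dr=[[0,0,0],[0,0,0],[0,0,0],[0,0,0],[0,0,0],[0,0,0],[0,0,0],[0,0,0],[0,0,0],[0,0,0]], claw=[0.5,0.4,0.28,0.28,0.28,0.28,0.28,0.28,0.28,0.28])

```text
time_s: 11.5
tcp_pos: [0.6407, -0.2749, 0.0663]
eef_rot: [180.0, 0.0, -83.0]
contact_force: [-0.0, 0.3, -1.3]
gripper_width: 0.0295
gripper_force: 20.0
```

Call:
jog_arm(travel=[[0,0,-0.01],[0,0,-0.05],[0,0,-0.12],[0.03,0.08,-0.158],[0.07,0.2,-0.14],[0.11,0.31,-0.12],[0.1522,0.4342,-0.108],[0.1522,0.4342,-0.108],[0.1522,0.4342,-0.108],[0.1522,0.4342,-0.108]], dr=[[0,0,0],[0,0,0],[0,0,0],[0,0,0],[0,0,0],[0,0,-0.0033],[0,0,-0.0033],[0,0,-0.0033],[0,0,-0.0033],[0,0,-0.0033]], claw=[0.28,0.28,0.28,0.28,0.28,0.28,0.28,0.28,0.28,0.28])

```text
time_s: 12.75
tcp_pos: [0.436, -0.3768, 0.1209]
eef_rot: [-180.0, -0.0, -81.8]
contact_force: [0.1, -0.1, -0.7]
gripper_width: 0.0295
gripper_force: 20.0
```

```bash
python3 -c "
from h import *
print(r.get_state()['tcp_pos'])
c=r.capture('scene'); P=cloud(c)
rect(P,(.641,-.275),.055,.052,.1,'pow')
t=r.capture('top'); P=cloud(t);rect(P,(.641,-.275),.055,.052,.1,'powtop')
cv2.imwrite('pics/s4.png',cv2.resize(c['pixels'][120:260,240:430,::-1],None,fx=4,fy=4))
"
```

```text
[ 0.43598973 -0.37683998  0.12091039]
pow few 5
powtop few 0
```

View pics/s4.png

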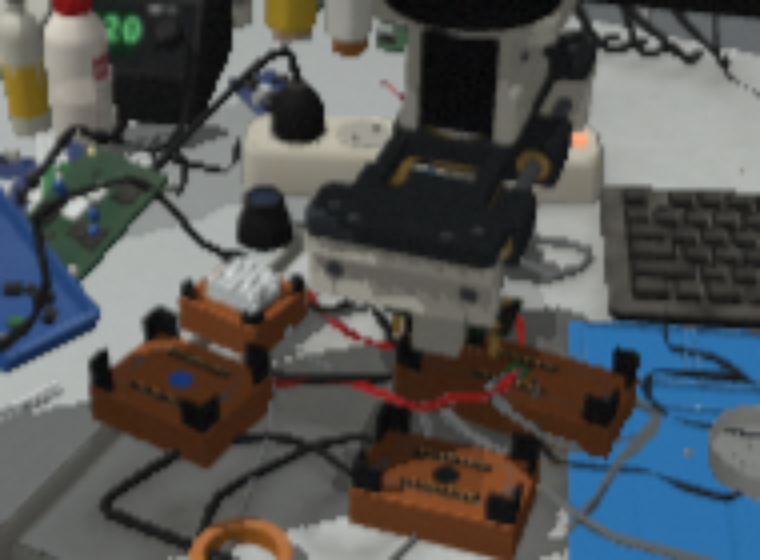

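Call:
jog_arm(travel=[[0,0,0.08],[0,0,0.14],[0,0,0.165],[0,0,0.175],[0,0,0.18],[0,0,0.18],[0,0,0.18],[0,0,0.181],[0,0,0.181],[0,0,0.181]], dr=[[0,0,0],[0,0,0],[0,0,0],[0,0,0],[0,0,0],[0,0,0],[0,0,0],[0,0,0],[0,0,0],[0,0,0]], claw=[0.28,0.28,0.28,0.28,0.28,0.28,0.28,0.28,0.28,0.28])

```text
time_s: 14.1
tcp_pos: [0.4348, -0.377, 0.0301]
eef_rot: [-180.0, -0.0, -81.8]
contact_force: [-0.1, 0.5, -0.6]
gripper_width: 0.0299
gripper_force: 20.0
```

Call:
jog_arm(travel=[[0,0,0.001],[0,0,0.001],[0,0,0.001],[0,0,0.001],[0,0,0.001],[0,0,0.001],[0,0,-0.02],[0,0,-0.08],[0,0,-0.16],[0,0,-0.22]], dr=[[0,0,0],[0,0,0],[0,0,0],[0,0,0],[0,0,0],[0,0,0],[0,0,0],[0,0,0],[0,0,0],[0,0,0]], claw=[0.28,0.35,0.5,0.5,0.5,0.5,0.5,0.5,0.6,0.7])

```text
time_s: 15.35
tcp_pos: [0.4352, -0.3773, 0.1426]
eef_rot: [-179.9, -0.1, -81.8]
contact_force: [0.1, 0.2, -0.1]
gripper_width: 0.0573
gripper_force: 0.0
```

```bash
python3 -c "
from h import *
c=r.capture('scene'); P=cloud(c)
rect(P,(.641,-.275),.055,.052,.1,'pow');rect(P,(.435,-.377),.04,.033,.06,'cpu')
t=r.capture('top'); P=cloud(t);rect(P,(.641,-.275),.055,.052,.1,'powtop');rect(P,(.435,-.377),.04,.033,.06,'cpu')
m=np.hypot(P[...,0]-.641,P[...,1]+.275)<.012; print('powtop',np.percentile(P[m][:,2],[10,50,90]))
a=cv2.resize(c['pixels'][120:260,240:430,::-1],(570,420)); b=cv2.resize(t['pixels'][90:250,280:460,::-1],(225,200)); a=np.hstack([a,np.vstack([b,b*0])[:420,:] if b.shape[0]*2>=420 else np.vstack([b,b*0,b[:20]*0])])
cv2.imwrite('pics/s5.png',a)
"
```

```text
pow few 0
cpu c 436.2 -376.9 short 51.5 long 63.9 shortdir 7.7 z [34.5 39.9 42.6] n 379
powtop few 0
cpu c 435.4 -374.7 short 50.9 long 60.3 shortdir 9.3 z [36.5 40.  43.2] n 249Traceback (most recent call last):
  File "<string>", line 6, in <module>
    m=np.hypot(P[...,0]-.641,P[...,1]+.275)<.012; print('powtop',np.percentile(P[m][:,2],[10,50,90]))
                                                                 ~~~~~~~~~~~~~^^^^^^^^^^^^^^^^^^^^^^
    return _quantile_unchecked(
        a, q, axis, out, overwrite_input, method, keepdims, weights)
    return _ureduce(a,
                    func=_quantile_ureduce_func,
    ...<5 lines>...
                    overwrite_input=overwrite_input,
                    method=method)
    r = func(a, **kwargs)
    result = _quantile(arr,
                       quantiles=q,
    ...<2 lines>...
                       out=out,
                       weights=wgt)
    slices_having_nans = np.isnan(arr[-1, ...])
                                  ~~~^^^^^^^^^
IndexError: index -1 is out of bounds for axis 0 with size 0
```

```bash
python3 -c "
from h import *
plan((434.8,-377,139.5,8.2),(525,-204,140,7))
plan((525,-204,140,7),(641,-275,120,7),(641,-275,44.5,7))
plan((641,-275,44.5,7),(641,-275,120,7),(437.8,-216.5,120,-5.5),(437.8,-216.5,30,-5.5))"
```

```text
[-0.3167, -0.2279, -0.001] [0.0, -0.0, 0.0033] mm 195 deg 1.2
[0.1692, -0.213, 0.04] [0.0, 0.0, 0.0] mm 137 deg 0.0
[0.1692, -0.213, 0.191] [0.0, 0.0, 0.0] mm 166 deg 0.0
[0.0, 0.0, -0.151] [0.0, 0.0, 0.0] mm 76 deg 0.0
[-0.1657, 0.3891, -0.151] [0.0, -0.0, 0.0347] mm 225 deg 12.5
[-0.1657, 0.3891, 0.029] [0.0, -0.0, 0.0347] mm 212 deg 12.5
```

Call:
jog_arm(travel=[[-0.09,-0.05,0],[-0.18,-0.1,0],[-0.27,-0.16,0],[-0.32,-0.23,0],[-0.32,-0.23,0],[-0.32,-0.23,0],[-0.32,-0.23,0],[-0.32,-0.23,0],[-0.32,-0.23,0],[-0.32,-0.23,0]], dr=[[0,0,0.0033],[0,0,0.0033],[0,0,0.0033],[0,0,0.0033],[0,0,0.0033],[0,0,0.0033],[0,0,0.0033],[0,0,0.0033],[0,0,0.0033],[0,0,0.0033]], claw=[0.75,0.75,0.75,0.75,0.75,0.75,0.75,0.75,0.75,0.75])

```text
time_s: 16.7
tcp_pos: [0.5257, -0.2025, 0.1401]
eef_rot: [-180.0, 0.0, -83.0]
contact_force: [0.8, 1.4, -0.4]
gripper_width: 0.0658
gripper_force: 0.0
```

```bash
cat > look.py <<'E'
from h import *
import sys
z0=float(sys.argv[1])
print(np.round(r.get_state()['tcp_pos']*1000,1))
c=r.capture('scene'); P=cloud(c); rect(P,(.641,-.275),.06,z0,.1,'part')
t=r.capture('top'); P=cloud(t);rect(P,(.641,-.275),.06,z0,.1,'part')
m=np.hypot(P[...,0]-.641,P[...,1]+.275)<.012; print('top z',np.percentile(P[m][:,2],[10,50,90]) if m.any() else None)
a=cv2.resize(c['pixels'][120:260,240:430,::-1],(570,420)); b=np.zeros((420,225,3),np.uint8); b[:200]=cv2.resize(t['pixels'][90:250,280:460,::-1],(225,200))
cv2.imwrite('pics/'+sys.argv[2],np.hstack([a,b]))
E
python3 look.py .05 s5.png
```

```text
[ 525.7 -202.5  140.1]
part c 642.6 -276.8 short 43.8 long 56.0 shortdir 6.6 z [52.  55.6 58.1] n 219
part c 641.0 -275.9 short 40.1 long 55.1 shortdir 5.5 z [52.  55.  58.1] n 550
top z [0.05352165 0.05568883 0.05777734]
```

View pics/s5.png

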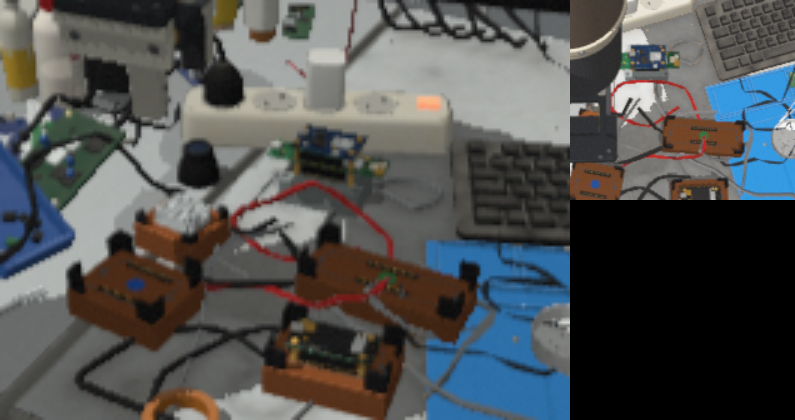

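Call:
jog_arm(travel=[[0.06,-0.07,0.01],[0.12,-0.14,0.02],[0.1746,-0.2113,0.03],[0.1746,-0.2113,0.04],[0.1746,-0.2113,0.04],[0.1746,-0.2113,0.1],[0.1746,-0.2113,0.15],[0.1746,-0.2113,0.175],[0.1746,-0.2113,0.188],[0.1746,-0.2113,0.188]], dr=[[0,0,0],[0,0,0],[0,0,0],[0,0,0],[0,0,0],[0,0,0],[0,0,0],[0,0,0],[0,0,0],[0,0,0]], claw=[0.75,0.75,0.75,0.75,0.75,0.75,0.75,0.75,0.75,0.75])

```text
time_s: 18.05
tcp_pos: [0.6415, -0.2759, 0.0465]
eef_rot: [-180.0, -0.0, -83.0]
contact_force: [-0.4, 0.0, 0.1]
gripper_width: 0.0659
gripper_force: 0.0
```

Call:
jog_arm(travel=[[0,0,0],[0,0,0],[0,0,0],[0,0,0],[0,0,0],[0,0,0],[0,0,0],[0,0,-0.002],[0,0,-0.005],[0,0,-0.01]], dr=[[0,0,0],[0,0,0],[0,0,0],[0,0,0],[0,0,0],[0,0,0],[0,0,0],[0,0,0],[0,0,0],[0,0,0]], claw=[0.6,0.5,0.4,0.4,0.4,0.4,0.4,0.4,0.4,0.4])

```text
time_s: 19.3
tcp_pos: [0.6409, -0.2759, 0.0506]
eef_rot: [179.9, 0.0, -83.0]
contact_force: [-0.3, 0.2, -0.4]
gripper_width: 0.0398
gripper_force: 20.0
```

Call:
jog_arm(travel=[[0,0,-0.01],[0,0,-0.05],[0,0,-0.12],[-0.04,0.09,-0.139],[-0.09,0.2,-0.139],[-0.13,0.3,-0.139],[-0.1677,0.3895,-0.139],[-0.1677,0.3895,-0.139],[-0.1677,0.3895,-0.139],[-0.1677,0.3895,-0.139]], dr=[[0,0,0],[0,0,0],[0,0,0],[0,0,0.01],[0,0,0.02],[0,0,0.03],[0,0,0.0347],[0,0,0.0347],[0,0,0.0347],[0,0,0.0347]], claw=[0.4,0.4,0.4,0.4,0.4,0.4,0.4,0.4,0.4,0.4])

```text
time_s: 20.55
tcp_pos: [0.4389, -0.2167, 0.1207]
eef_rot: [-180.0, -0.0, -95.5]
contact_force: [0.4, -0.8, -1.8]
gripper_width: 0.04
gripper_force: 20.0
```

```bash
python3 look.py .034 s6.png
```

```text
[ 438.9 -216.7  120.7]
part c 632.4 -277.2 short 50.7 long 100.1 shortdir 6.9 z [35.6 39.5 42.1] n 282
part c 633.1 -290.5 short 47.8 long 75.0 shortdir 9.2 z [35.7 39.2 42. ] n 528
top z [0.03737476 0.03926087 0.04117645]
```

View pics/s6.png

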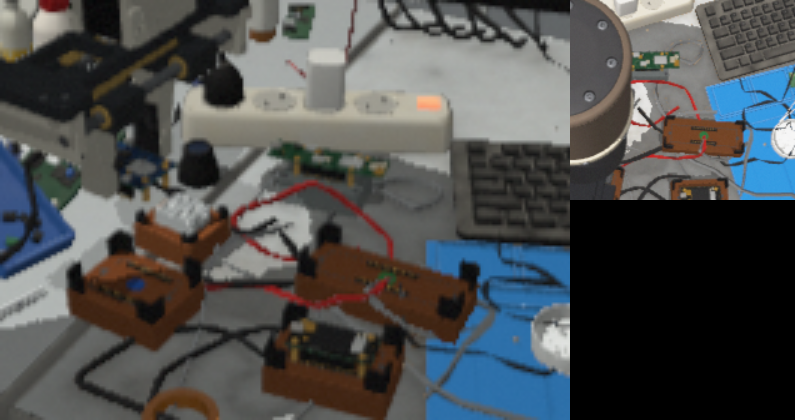

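Call:
jog_arm(travel=[[0,0,0.08],[0,0,0.14],[0,0,0.165],[0,0,0.175],[0,0,0.18],[0,0,0.18],[0,0,0.18],[0,0,0.18],[0,0,0.18],[0,0,0.18]], dr=[[0,0,0],[0,0,0],[0,0,0],[0,0,0],[0,0,0],[0,0,0],[0,0,0],[0,0,0],[0,0,0],[0,0,0]], claw=[0.4,0.4,0.4,0.4,0.4,0.4,0.4,0.4,0.4,0.4])

```text
time_s: 21.9
tcp_pos: [0.4378, -0.2165, 0.0306]
eef_rot: [-180.0, -0.0, -95.5]
contact_force: [0.0, -0.3, -0.3]
gripper_width: 0.0397
gripper_force: 20.0
```

Call:
jog_arm(travel=[[0,0,0.001],[0,0,0.001],[0,0,0.001],[0,0,0.001],[0,0,0.001],[0,0,0.001],[0,0,-0.02],[0,0,-0.08],[0,0,-0.16],[0,0,-0.22]], dr=[[0,0,0],[0,0,0],[0,0,0],[0,0,0],[0,0,0],[0,0,0],[0,0,0],[0,0,0],[0,0,0],[0,0,0]], claw=[0.4,0.5,0.62,0.62,0.62,0.62,0.62,0.62,0.62,0.62])

```text
time_s: 23.15
tcp_pos: [0.4382, -0.2167, 0.143]
eef_rot: [-179.9, -0.0, -95.5]
contact_force: [-0.0, 0.1, -0.6]
gripper_width: 0.0542
gripper_force: 0.0
```

```bash
python3 look.py .034 s7.png; python3 -c "
from h import *
P=cloud(r.capture('scene'));rect(P,(.438,-.2165),.036,.033,.06,'pow')
P=cloud(r.capture('scene'));rect(P,(.641,-.276),.06,.0345,.06,'main')
plan((437.8,-216.5,140,-5.5),(641,-276,130,7),(641,-276,29.5,7))
plan((641,-276,29.5,7),(641,-276,130,7),(530.5,-375,120,1.5),(530.5,-375,30,1.5))"
```

```text
[ 438.2 -216.7  143. ]
part c 634.1 -277.6 short 53.1 long 99.8 shortdir 7.2 z [35.5 39.7 41.9] n 286
part c 633.8 -290.4 short 46.6 long 74.5 shortdir 8.7 z [36.1 39.1 42.1] n 522
top z [0.03699912 0.03907161 0.04109637]
pow c 438.7 -216.7 short 43.5 long 55.9 shortdir -6.5 z [35.9 39.3 41.8] n 325
main c 633.9 -276.9 short 50.5 long 100.1 shortdir 4.5 z [36.4 39.6 41.9] n 276
[0.0795, -0.4159, 0.02] [0.0, 0.0, -0.0347] mm 212 deg 12.5
[0.0795, -0.4159, 0.221] [0.0, 0.0, -0.0347] mm 239 deg 12.5
[0.0, 0.0, -0.201] [0.0, 0.0, 0.0] mm 100 deg 0.0
[0.1696, 0.2435, -0.181] [0.0, -0.0, 0.0153] mm 174 deg 5.5
[0.1696, 0.2435, -0.001] [0.0, -0.0, 0.0153] mm 148 deg 5.5
```

View pics/s7.png

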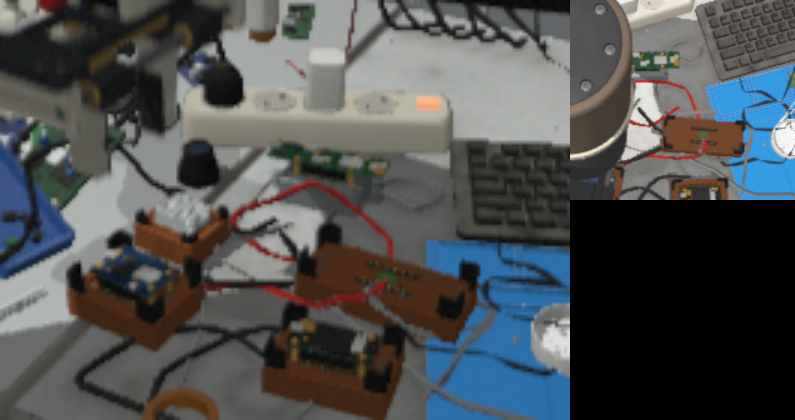

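```bash
python3 -c "
from h import *
for cam in('scene','top'):
    c=r.capture(cam);P=cloud(c);h=cv2.cvtColor(c['pixels'],cv2.COLOR_RGB2HSV)
    near=np.hypot(P[...,0]-.641,P[...,1]+.276)<.062
    m=near&(h[...,0]>40)&(h[...,0]<85)&(h[...,1]>90)&(P[...,2]>.034)&(P[...,2]<.05)
    Q=P[m];print(cam,len(Q),cv2.minAreaRect((Q[:,:2]*1000).astype(np.float32)))
    m=near&(P[...,2]>.034)&(P[...,2]<.05);Q=P[m]
    Q2=(Q[:,:2]*1000-[641,-276])@R.from_euler('z',7,degrees=True).as_matrix()[:2,:2]
    print(np.histogram(Q2[:,0],bins=np.arange(-44,48,4)))
    red=((h[...,0]<5)|(h[...,0]>174))&(h[...,1]>150)&(abs(P[...,0]-.531)<.03)&(abs(P[...,1]+.375)<.06)
    print('red',P[red].round(3)[::max(1,red.sum()//12)].tolist())
"
```

```text
scene 62 ((639.3180541992188, -274.16510009765625), (23.104045867919922, 84.74819946289062), 5.149441242218018)
(array([ 0,  0,  4,  2,  0,  0,  0, 18, 62, 39, 39, 34, 31, 32, 24,  3,  0,
        0,  0,  0,  0,  0]), array([-44, -40, -36, -32, -28, -24, -20, -16, -12,  -8,  -4,   0,   4,
         8,  12,  16,  20,  24,  28,  32,  36,  40,  44]))
red [[0.523, -0.379, 0.03], [0.516, -0.377, 0.031], [0.518, -0.378, 0.03], [0.522, -0.379, 0.028], [0.511, -0.376, 0.031], [0.514, -0.377, 0.03], [0.515, -0.379, 0.029], [0.523, -0.379, 0.024], [0.51, -0.375, 0.029], [0.509, -0.377, 0.031], [0.511, -0.379, 0.029], [0.52, -0.378, 0.023], [0.504, -0.375, 0.03], [0.506, -0.376, 0.029], [0.507, -0.378, 0.029], [0.507, -0.344, 0.005]]
top 155 ((642.8536376953125, -287.31060791015625), (26.67066764831543, 70.11172485351562), 7.311665058135986)
(array([ 0,  0,  7,  0,  0,  0,  0, 48, 75, 77, 73, 66, 80, 57, 41,  0,  0,
        0,  0,  0,  0,  0]), array([-44, -40, -36, -32, -28, -24, -20, -16, -12,  -8,  -4,   0,   4,
         8,  12,  16,  20,  24,  28,  32,  36,  40,  44]))
red [[0.53, -0.374, 0.021], [0.527, -0.374, 0.024], [0.522, -0.376, 0.029], [0.52, -0.376, 0.03], [0.518, -0.376, 0.03], [0.516, -0.374, 0.031], [0.516, -0.378, 0.032], [0.514, -0.376, 0.029], [0.512, -0.374, 0.029], [0.512, -0.378, 0.032], [0.51, -0.376, 0.03], [0.507, -0.374, 0.033], [0.509, -0.379, 0.029], [0.506, -0.376, 0.033], [0.504, -0.375, 0.029], [0.502, -0.373, 0.03]]
```

Call:
jog_arm(travel=[[0.02,-0.1,0],[0.04,-0.2,0.005],[0.06,-0.3,0.01],[0.0816,-0.4151,0.02],[0.0816,-0.4151,0.02],[0.0816,-0.4151,0.02],[0.0816,-0.4151,0.1],[0.0816,-0.4151,0.17],[0.0816,-0.4151,0.2],[0.0816,-0.4151,0.214]], dr=[[0,0,-0.01],[0,0,-0.02],[0,0,-0.03],[0,0,-0.0347],[0,0,-0.0347],[0,0,-0.0347],[0,0,-0.0347],[0,0,-0.0347],[0,0,-0.0347],[0,0,-0.0347]], claw=[0.62,0.62,0.62,0.62,0.62,0.62,0.62,0.62,0.62,0.62])

```text
time_s: 24.7
tcp_pos: [0.6402, -0.2769, 0.0337]
eef_rot: [180.0, -0.0, -83.0]
contact_force: [0.6, -0.4, 1.0]
gripper_width: 0.0546
gripper_force: 0.0
```

Call:
jog_arm(travel=[[0,0,0],[0,0,0],[0,0,0],[0,0,0],[0,0,0],[0,0,0],[0,0,0],[0,0,-0.002],[0,0,-0.005],[0,0,-0.01]], dr=[[0,0,0],[0,0,0],[0,0,0],[0,0,0],[0,0,0],[0,0,0],[0,0,0],[0,0,0],[0,0,0],[0,0,0]], claw=[0.5,0.4,0.26,0.26,0.26,0.26,0.26,0.26,0.26,0.26], newtons=25)

```text
time_s: 25.95
tcp_pos: [0.64, -0.2769, 0.0381]
eef_rot: [179.9, 0.0, -83.0]
contact_force: [-0.1, -0.9, -1.0]
gripper_width: 0.0273
gripper_force: 25.0
```

Call:
jog_arm(travel=[[0,0,-0.01],[0,0,-0.05],[0,0,-0.11],[0,0,-0.164],[0.04,0.06,-0.164],[0.08,0.12,-0.164],[0.13,0.18,-0.164],[0.1679,0.2413,-0.164],[0.1679,0.2413,-0.164],[0.1679,0.2413,-0.164]], dr=[[0,0,0],[0,0,0],[0,0,0],[0,0,0],[0,0,0.005],[0,0,0.01],[0,0,0.0153],[0,0,0.0153],[0,0,0.0153],[0,0,0.0153]], claw=[0.26,0.26,0.26,0.26,0.26,0.26,0.26,0.26,0.26,0.26])

```text
time_s: 27.2
tcp_pos: [0.5315, -0.3753, 0.1219]
eef_rot: [-179.9, -0.0, -88.5]
contact_force: [0.2, -0.5, -1.3]
gripper_width: 0.0273
gripper_force: 25.0
```

Call:
jog_arm(travel=[[0,0,0.05],[0,0,0.11],[0,0,0.14],[0,0,0.155],[0,0,0.162],[0,0,0.166],[0,0,0.17],[0,0,0.172],[0,0,0.172],[0,0,0.172]], dr=[[0,0,0],[0,0,0],[0,0,0],[0,0,0],[0,0,0],[0,0,0],[0,0,0],[0,0,0],[0,0,0],[0,0,0]], claw=[0.26,0.26,0.26,0.26,0.26,0.26,0.26,0.26,0.26,0.26])

```text
time_s: 28.45
tcp_pos: [0.531, -0.3751, 0.0347]
eef_rot: [-180.0, -0.0, -88.5]
contact_force: [0.2, 0.0, 0.2]
gripper_width: 0.0273
gripper_force: 25.0
```

Call:
jog_arm(travel=[[0,0,0.001],[0,0,0.001],[0,0,0.002],[0,0,0.002],[0,0,0.002],[0,0,0.002],[0,0,0.002],[0,0,0.002],[0,0,0.002],[0,0,0.002]], dr=[[0,0,0],[0,0,0],[0,0,0],[0,0,0],[0,0,0],[0,0,0],[0,0,0],[0,0,0],[0,0,0],[0,0,0]], claw=[0.26,0.26,0.26,0.26,0.26,0.26,0.26,0.26,0.26,0.26])

```text
time_s: 29.7
tcp_pos: [0.5311, -0.3751, 0.0344]
eef_rot: [-180.0, -0.0, -88.5]
contact_force: [-2.4, 2.2, 7.9]
gripper_width: 0.0274
gripper_force: 25.0
```

Call:
jog_arm(travel=[[0,0,0],[0,0,0],[0,0,0],[0,0,0],[0,0,0],[0,0,0],[0,0,-0.02],[0,0,-0.08],[0,0,-0.16],[0,0,-0.22]], dr=[[0,0,0],[0,0,0],[0,0,0],[0,0,0],[0,0,0],[0,0,0],[0,0,0],[0,0,0],[0,0,0],[0,0,0]], claw=[0.3,0.4,0.5,0.5,0.5,0.5,0.5,0.5,0.5,0.5])

```text
time_s: 30.95
tcp_pos: [0.5315, -0.3753, 0.1463]
eef_rot: [-179.9, -0.1, -88.5]
contact_force: [0.6, -0.6, -1.1]
gripper_width: 0.0438
gripper_force: 0.0
```

Call:
jog_arm(travel=[[0.08,0.02,-0.05],[0.16,0.04,-0.1],[0.24,0.06,-0.1],[0.32,0.08,-0.1],[0.4,0.1,-0.1],[0.4,0.1,-0.1],[0.4,0.1,-0.1],[0.4,0.1,-0.1],[0.4,0.1,-0.1],[0.4,0.1,-0.1]], dr=[[0,0,0],[0,0,0],[0,0,0],[0,0,0],[0,0,0],[0,0,0],[0,0,0],[0,0,0],[0,0,0],[0,0,0]], claw=[0.5,0.5,0.5,0.5,0.5,0.5,0.5,0.5,0.5,0.5])

```text
time_s: 32.2
tcp_pos: [0.4867, -0.5757, 0.194]
eef_rot: [-180.0, -0.0, -88.4]
contact_force: [-0.3, 0.6, 0.1]
gripper_width: 0.0435
gripper_force: 0.0
```

```bash
python3 -c "
from h import *
c=r.capture('scene');t=r.capture('top')
for n,k in(('s',c),('t',t)):
    P=cloud(k);print(n)
    for nm,q,rad,z in(('sink',(.526,-.204),.026,.029),('cpu',(.435,-.377),.037,.034),('pow',(.438,-.2165),.036,.034),('main',(.531,-.375),.056,.034)): rect(P,q,rad,z,.05,nm)
    Q=P[np.hypot(P[...,0]-.531,P[...,1]+.375)<.05]; Q=Q[(Q[:,2]>.036)&(Q[:,2]<.045)]
    A=np.c_[Q[:,:2]-[.531,-.375],np.ones(len(Q))];print('plane',np.linalg.lstsq(A,Q[:,2],rcond=None)[0].round(4))
    rect(P,(.61,-.165),.03,.02,.05,'loupe');rect(P,(.352,-.305),.04,.006,.05,'tape')
cv2.imwrite('pics/f1.png',cv2.resize(c['pixels'][130:280,250:420,::-1],(680,600)))
cv2.imwrite('pics/f2.png',cv2.resize(t['pixels'][70:320,220:460,::-1],(576,600)))
"
```

```text
s
sink c 525.8 -204.3 short 30.6 long 34.9 shortdir -9.1 z [29.9 36.3 38.8] n 149
cpu c 435.6 -376.0 short 48.5 long 61.2 shortdir 7.8 z [36.  40.3 42.6] n 337
pow c 437.8 -216.9 short 42.9 long 56.2 shortdir -6.3 z [37.  39.4 41.6] n 316
main c 532.4 -374.4 short 49.6 long 102.5 shortdir 1.6 z [36.3 39.4 41.9] n 420
plane [ 0.013  -0.0092  0.0396]
loupe c 618.4 -165.5 short 24.5 long 25.3 shortdir 2.9 z [21.6 29.2 32.6] n 79
tape c 352.9 -302.1 short 50.3 long 71.6 shortdir -36.9 z [ 6.5 10.9 13. ] n 272
t
sink few 0
cpu c 434.9 -378.1 short 48.2 long 57.2 shortdir 6.6 z [36.8 40.3 43.6] n 325
pow few 0
main few 5
plane [0.451  0.5383 0.0695]
loupe few 0
tape c 333.9 -315.8 short 23.8 long 58.4 shortdir 51.7 z [ 6.9 11.2 13.9] n 120
```

View pics/f1.png

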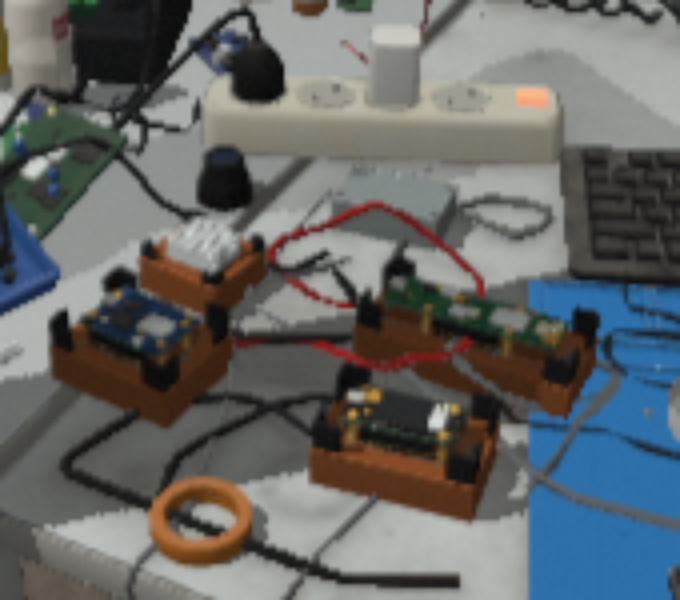

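View pics/f2.png

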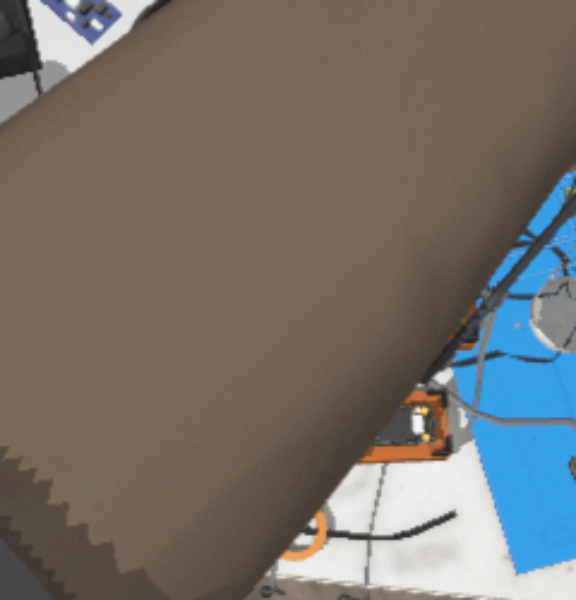

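The scene picture shows all four parts seated: sink at (205,250), blue at (140,325), green at (470,310), black at (405,415). The loupe (225,178) and tape roll (200,520) have not moved. The top view is blocked by the arm.

```bash
python3 -c "
from plant import r
print(r.close_job())"
```

```text
the job is handed in; nothing more can be done
None
```

The stack was split from the top down, and the heat sink, black, blue and green boards are each set in their own nest, with the loupe and tape roll left in place. I handed the job in at about 32 s; the last scene-camera check showed all four parts seated, but the arm blocked the top view.

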